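# Sort carved furniture parts into their trays

## Robot

A 7-joint arm with a two-finger parallel gripper is mounted at the origin on the work surface. World frame = base frame: x ahead of the robot, y to its left, z up, the work surface at z = 0. Lengths are in m, angles in rad, forces in N, time in s.
With the tool pointing down it reaches from about 0.4 to 0.85 m from the base axis. Payload 10.4 kg.
Tool frame: the origin (TCP) lies at the very end of the fingers, on their centre line; the grasp point (between the pads) lies 19 mm behind it; z points along the fingers, y is the line along which they close (so a half turn about z gives the same grasp; the last joint's range is limited). The gripper opens to 87 mm and grips with 3 to 60 N. Pads are 19 mm wide; open, the fingers measure 117 mm over their backs; the gripper's body (75 mm by 190 mm) begins 51 mm behind the grasp point.
Start: joints at [1.149, 0.332, -0.065, 1.46, 0.022, 1.35, -0.088], TCP at [0.243, -0.576, 0.184] pointing down, gripper open.
Joint ranges: [-2.6, 2.6], [-0.5, 2.12], [-1.47, 1.34], [0.16, 2.42], [-1.27, 4.41], [0.06, 2.06], [-2.6, 2.6]. Speed limits (rad/s): [2.22, 2.22, 2.79, 2.79, 3.14, 3.14, 3.14].

## Interface

Orientations are given as a unit quaternion [x, y, z, w].
In Python, from bench import r gives the robot as it stands.
- The arm moves only by the tool jog_arm, called after "Request:" as a command line: name --argument value ..., lists and objects as JSON in quotes. Schema: {"type":"object","properties":{"increments":{"type":"array","items":{"type":"object","properties":{"pos":{"type":"array","items":{"type":"number"},"minItems":3,"maxItems":3},"spin":{"type":"number"},"aperture":{"type":"number"}},"additionalProperties":false,"required":["aperture"]},"minItems":1,"maxItems":12},"force":{"type":"number"},"only":{"type":"string"},"quiet":{"type":"boolean"},"lines":{"type":"string"}},"required":["increments"],"additionalProperties":false}. increments is a list of rows, 1 to 12 of them, each an object with the fields pos (a list: dx, dy, dz in m), spin (a turn about the tool's z in rad), aperture (the finger opening in m); a field left out counts as zero (the opening has to be given); each row is the pose to reach, as a shift and turn from the pose commanded when the call began, along the tool's axes at that moment; what a row does not reach only later rows make up. A row lasts 1/10 s, in which the tool goes at most 0.05 m and 0.15 rad, less where a joint would pass 70% of its speed; a pose out of reach is approached as far as the arm can. The fingers move at their own pace and stop on an object; force is the grip in N (left out, the last holds). Time passes only in rows, so rows that do not move let the fingers close. The tool returns the time, the measured TCP pose, the force, the opening and the grip force at its end. only (a regular expression) keeps the lines of the reply that match it, lines (a string "A,B") keeps lines A to B, and quiet returns only ok. Input that does not fit is refused with a message, and nothing moves.
- r.read_state(): the state, without advancing time (a new reading comes with each control period).
- r.camera(name): name is "scene" or "top" or "wrist"; returns a dict with "img" (400x640x3 uint8, red, green, blue), "fx", "fy", "cx", "cy" (pixels), "k1" (the pictures are not rectified: a ray, as slopes to the right and down, at radius r is drawn at 1 + k1 r^2 times it, then the intrinsics apply), "pose" (4x4, takes a point from camera to world coordinates). Camera axes: x right, y down, z forward; pixel columns grow to the right and rows downward; lengths in m; the calibration is good to about 2 mm. A picture is of the moment at which its call begins. There is no depth.
- r.close_job(): hands the job in; it is judged then, once.
Trained networks look in the newest picture that a camera, given by its name, has taken for a name from the list of things; names that differ only in an ending like _2 or _b are one class to them, and where a whole thing is asked for, a point or a joint stands for the part that bears it (a point fixed in the world has none). Each returns a list of dicts, best first, with "p" (0 to 1); they miss things now and then, are a little off and sometimes report something else, mostly with a low value. They report only what shows in the picture. A call takes as long as a camera call. They do not tell look-alikes from the thing itself.
- r.recognise(camera, label): "position" ([column, row] as shares, 0 to 1, of the picture: columns of its width, rows of its height, amid what is visible of it).
- r.regions_of(camera, label): "pixels" (400x640 bool, what is visible of it) and "position" ([column, row] as shares, 0 to 1, of the picture: columns of its width, rows of its height, amid what is visible of it).
The state is a dict: "time": time; "joint_positions": joint angles; "joint_vel": joint speeds; "joint_torque": joint torques, N m; "ee_pos": TCP position; "eef_rot": TCP orientation; "ft_force": force on the tool from outside, world axes, zero at the start; "torque": the same for the moment, N m; "width": finger opening in m; "grip_force": force on a finger pad.
Only numpy, scipy, OpenCV 4.12 (cv2) and the standard library are available. Lean on these libraries where they do the work, as an engineer would, in place of code of your own. Each camera call takes 0.05 s, during which the arm holds its last target. There are 200 camera calls.

## Task

Sort the finished walnut parts on the carver's bench into the three plywood trays: put the large rosette tile flat in the square tray with the small rosette centred on top of it, both flower up, stand one drawer knob upright in each bay of the two-bay tray, and lay the spindle lengthwise in the long undivided tray. Set every part down gently rather than dropping it, and let go of all of them.

Things in the scene. Friction and masses are not known exactly. Their poses are not given: they have to be found in the camera images.
- rosette_large: Large square carved walnut rosette tile, 56 x 56 mm and 18 mm thick, lying on its back with a round flower on its flat top. Origin: centre of its underside; x and y along its edges, z up out of the flower.
- rosette_small: Small square carved walnut rosette tile, 42 x 42 mm and 16 mm thick, lying on its back with a round flower on its flat top. Origin: centre of its underside; x and y along its edges, z up out of the flower.
- knob_a: One of two identical turned walnut drawer knobs, mushroom-shaped, standing on its foot: 46 mm high, round foot 32 mm across, neck 22 mm across, round head 40 mm across at its widest (26 to 40 mm above the foot). Origin: centre of the foot's underside; z up the knob's axis.
- knob_b: One of two identical turned walnut drawer knobs, mushroom-shaped, standing on its foot: 46 mm high, round foot 32 mm across, neck 22 mm across, round head 40 mm across at its widest (26 to 40 mm above the foot). Origin: centre of the foot's underside; z up the knob's axis.
- spindle: Short walnut spindle (baluster), 120 mm long, lying on the bench: a 22 x 22 mm square block, 26 mm long, at each end; the slimmer turned middle is 18 mm across over 36 mm, its axis 11 mm above the underside. Does not roll. Origin: mid-length, on the underside; x along its length, z up at the start. Any flat side may end up down.
- tray_two_bay: Tray with two bays, 110 x 176 mm outside, a 6 mm dividing wall as high as the rim across its middle, so the bays are each 98 mm by 79 mm, their centres 42.5 mm either side of the origin along y. Bare plywood, fixed; walls 6 mm thick, rim 20 mm and inner floor 6 mm above the bench. Origin: centre of its underside, at bench height; y along its long side.
- tray_square: Square tray, 142 x 142 mm outside, 130 x 130 mm inside, undivided. Bare plywood, fixed; walls 6 mm thick, rim 20 mm and inner floor 6 mm above the bench. Origin: centre of its underside, at bench height; y along its side.
- tray_long: Long narrow tray, 92 x 180 mm outside, 80 x 168 mm inside, undivided. Bare plywood, fixed; walls 6 mm thick, rim 20 mm and inner floor 6 mm above the bench. Origin: centre of its underside, at bench height; y along its long side.
Things that resemble listed ones, but are neither listed nor needed, are in the scene too. Leave any green or orange look-alike of the rosette_large alone.

How it is judged:
At the end, for the whole second after the job is handed in: Large rosette flat on the square tray's floor, small one flat on it within 12 mm of centre, flowers up; one knob upright in each bay; spindle level in the long tray, its middle within 34 mm of the centre each way, within 0.45 rad of lengthwise. All at rest, released (x of rosette_large in the frame of tray_square between -0.042 and 0.042 m and y of rosette_large in the frame of tray_square between -0.042 and 0.042 m and z of rosette_large in the frame of tray_square between 0.003 and 0.01 m and angle between each of rosette_large, rosette_small, knob_a, knob_b's own z axis and vertical below 0.1 rad and horizontal distance between rosette_small and rosette_large below 0.012 m and z of rosette_small in the frame of rosette_large between 0.014 and 0.021 m and ((x of knob_a in the frame of tray_two_bay between -0.036 and 0.036 m and y of knob_a in the frame of tray_two_bay between 0.016 and 0.068 m and x of knob_b in the frame of tray_two_bay between -0.036 and 0.036 m and y of knob_b in the frame of tray_two_bay between -0.068 and -0.016 m) or (x of knob_b in the frame of tray_two_bay between -0.036 and 0.036 m and y of knob_b in the frame of tray_two_bay between 0.016 and 0.068 m and x of knob_a in the frame of tray_two_bay between -0.036 and 0.036 m and y of knob_a in the frame of tray_two_bay between -0.068 and -0.016 m)) and z of knob_a in the frame of tray_two_bay between 0.003 and 0.01 m and z of knob_b in the frame of tray_two_bay between 0.003 and 0.01 m and x of spindle in the frame of tray_long between -0.034 and 0.034 m and y of spindle in the frame of tray_long between -0.034 and 0.034 m and z of spindle in the frame of tray_long between 0.003 and 0.032 m and angle between spindle's own x axis and vertical above 1.45 rad and angle between the x axis of spindle and the y axis of tray_long, either way round below 0.45 rad and linear speed of each of rosette_large, rosette_small, knob_a, knob_b, spindle below 0.02 m/s); the robot touches nothing.
It fails at once if a piece is dropped or flung: it moves free of the fingers faster than 0.7 m/s (a fall of about 25 mm) ((linear speed of rosette_large above 0.7 m/s and contact force between rosette_large and the fingers below 0.01 N) or (linear speed of rosette_small above 0.7 m/s and contact force between rosette_small and the fingers below 0.01 N) or (linear speed of knob_a above 0.7 m/s and contact force between knob_a and the fingers below 0.01 N) or (linear speed of knob_b above 0.7 m/s and contact force between knob_b and the fingers below 0.01 N) or (linear speed of spindle above 0.7 m/s and contact force between spindle and the fingers below 0.01 N)).
It also fails if it takes over 128 s, if anything falls off the work surface, if the arm or the gripper's body presses on something with over 40 N, if the wrist force passes 120 N, or if a joint passes its speed limit or range.

## Working session

There is one attempt and no reset: what is moved stays moved. The work goes in short steps, Python scripts to look and compute and a tool call to move; the robot and the scene stay as the last step left them, time stands still between calls to the robot, and variables do not carry over. Pictures are saved under pics/ and viewed, at most 16 in all, crops included, and the job is handed in when it is done.

```bash
ls; mkdir -p pics
```

Create h.py:
```python
import numpy as np, cv2
from bench import r
def pix2world(c,u,v,z):
    K=np.array([[c["fx"],0,c["cx"]],[0,c["fy"],c["cy"]],[0,0,1.]])
    p=np.array([[(u-c["cx"])/c["fx"],(v-c["cy"])/c["fy"]]]); q=p.copy()
    for _ in range(20): q=p/(1+c["k1"]*(q**2).sum())
    T=np.array(c["pose"]); d=T[:3,:3]@np.array([q[0,0],q[0,1],1]); o=T[:3,3]
    return o+d*(z-o[2])/d[2]
def save(c,n): cv2.imwrite(f"pics/{n}.png",cv2.cvtColor(c["img"],cv2.COLOR_RGB2BGR))
```

Run:
```python
from h import *
for n in ("top","scene"):
    c=r.camera(n); save(c,n+"0")
    print(n,c["fx"],c["k1"],np.round(c["pose"],3).tolist())
    for l in ["rosette_large","rosette_small","knob_a","spindle","tray_two_bay","tray_square","tray_long"]:
        for d in r.regions_of(n,l):
            u,v=d["position"][0]*640,d["position"][1]*400
            print(l,round(d["p"],2),round(u),round(v),int(d["pixels"].sum()),np.round(pix2world(c,u,v,0.02),3))
s=r.read_state(); print(s["time"],s["ee_pos"],s["eef_rot"])
```

```text
pics
top 408.5359119022954 -0.0038422655408572788 [[0.0, -0.982, 0.19, 0.258], [-1.0, -0.006, -0.03, 0.016], [0.031, -0.19, -0.981, 1.069], [0.0, 0.0, 0.0, 1.0]]
rosette_large 0.97 179 240 514 [0.364 0.349 0.02 ]
rosette_large 0.82 249 266 488 [0.297 0.171 0.02 ]
rosette_large 0.74 201 287 549 [0.245 0.287 0.02 ]
rosette_large 0.7 223 223 514 [0.406 0.239 0.02 ]
rosette_small 0.6 173 200 336 [0.466 0.37  0.02 ]
knob_a 0.78 270 212 189 [0.436 0.12  0.02 ]
knob_a 0.56 410 217 206 [ 0.425 -0.246  0.02 ]
spindle 0.9 319 207 275 [ 0.45  -0.007  0.02 ]
spindle 0.23 218 149 2444 [0.606 0.262 0.02 ]
tray_two_bay 0.71 312 147 2621 [0.613 0.011 0.02 ]
tray_two_bay 0.31 403 145 2716 [ 0.624 -0.233  0.02 ]
tray_square 0.67 404 146 2758 [ 0.619 -0.236  0.02 ]
tray_long 0.63 223 149 2399 [0.607 0.25  0.02 ]
scene 417.82883971578025 0.03312944295053994 [[0.563, 0.6, -0.569, 1.054], [0.826, -0.395, 0.401, -0.421], [0.016, -0.696, -0.718, 0.821], [0.0, 0.0, 0.0, 1.0]]
rosette_large 0.69 401 151 349 [0.377 0.343 0.02 ]
rosette_large 0.69 342 160 282 [0.315 0.169 0.02 ]
rosette_large 0.54 364 136 295 [0.259 0.296 0.02 ]
rosette_small 0.79 427 170 252 [0.483 0.348 0.02 ]
knob_a 0.63 231 248 278 [ 0.43  -0.245  0.02 ]
knob_a 0.53 356 189 229 [0.435 0.128 0.02 ]
spindle 0.72 321 218 284 [ 0.471 -0.011  0.02 ]
tray_two_bay 0.7 361 254 3043 [0.617 0.005 0.02 ]
tray_square 0.96 271 313 4444 [ 0.633 -0.249  0.02 ]
tray_long 0.82 435 211 2006 [0.614 0.251 0.02 ]
0.8 [ 0.24274202 -0.57597681  0.18371246] [9.80186064e-01 1.98078957e-01 4.45479537e-05 7.14943190e-05]
```

Run:
```python
import cv2
a=cv2.imread("pics/top0.png")
cv2.imwrite("pics/top0b.png",cv2.resize(a[100:340,120:480],None,fx=2.2,fy=2.2,interpolation=cv2.INTER_CUBIC))
cv2.imwrite("pics/crop1.png",cv2.resize(a[170:310,140:300],None,fx=4.2,fy=4.2,interpolation=cv2.INTER_CUBIC))
```

```text
(no output)
```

View pics/top0b.png

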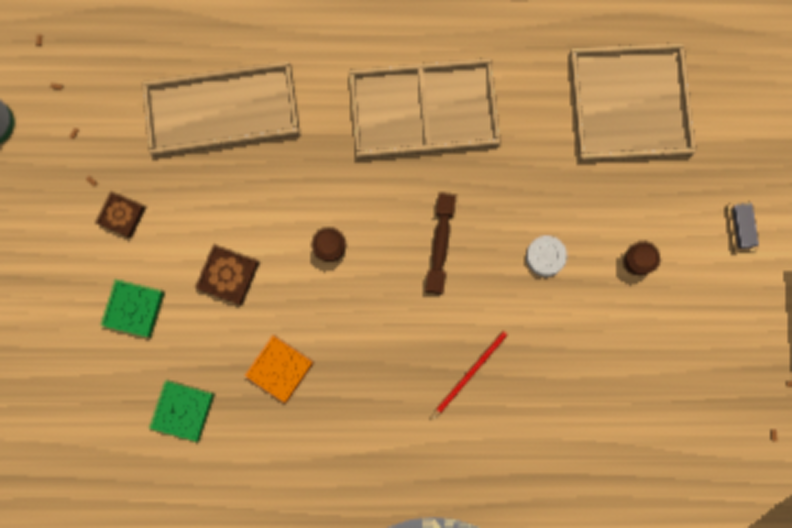

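View pics/crop1.png

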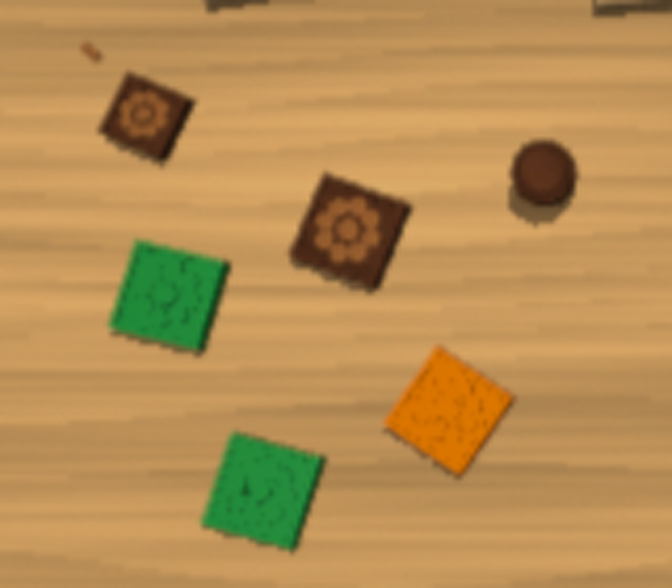

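Candidates for the large rosette in the top image are the walnut tile at (223,223), the green tiles at (179,240) and (201,287), and the orange tile at (249,266). I choose the walnut one at (223,223). The crop confirms it is brown with a round flower and larger than the small rosette at (173,200). The knobs are at (270,212) and (410,217), and the white disc near (368,216) is a distractor.

Run:
```python
from h import *
def poly(c,m,z):
    cn=max(cv2.findContours(m.astype(np.uint8),cv2.RETR_EXTERNAL,cv2.CHAIN_APPROX_NONE)[0],key=cv2.contourArea)[:,0]
    return np.array([pix2world(c,u,v,z)[:2] for u,v in cn],np.float32)
for n in ("top","scene"):
    c=r.camera(n)
    for l,z in [("rosette_large",.018),("rosette_small",.016),("knob_a",.036),("spindle",.015),("tray_two_bay",.02),("tray_square",.02),("tray_long",.02)]:
        for d in r.regions_of(n,l):
            if d["pixels"].sum()<20: continue
            p=poly(c,d["pixels"],z); (x,y),(w,h),a=cv2.minAreaRect(p*1000)
            print(n,l,round(d["p"],2),"c",round(x),round(y),"size",round(w),round(h),"ang",round(np.deg2rad(a),2))
    if n=="scene": cv2.imwrite("pics/scene0b.png",cv2.resize(cv2.imread("pics/scene0.png"),(800,500)))
```

```text
top rosette_large 0.83 c 405 240 size 63 62 ang 1.25
top rosette_large 0.7 c 247 285 size 60 57 ang 1.3
top rosette_large 0.69 c 364 348 size 61 56 ang 1.33
top rosette_large 0.64 c 295 176 size 62 57 ang 1.0
top rosette_small 0.54 c 475 370 size 46 42 ang 1.18
top knob_a 0.78 c 423 -245 size 39 37 ang 1.53
top knob_a 0.72 c 615 -240 size 144 143 ang 0.06
top knob_a 0.68 c 437 121 size 39 36 ang 0.02
top spindle 0.76 c 445 -10 size 22 120 ang 1.45
top spindle 0.43 c 441 123 size 40 36 ang 0.02
top tray_two_bay 0.75 c 610 11 size 114 174 ang 0.11
top tray_square 0.84 c 620 -244 size 152 146 ang 0.05
top tray_long 0.6 c 606 258 size 102 185 ang 0.17
scene rosette_large 0.8 c 372 346 size 76 81 ang 1.43
scene rosette_large 0.8 c 257 281 size 67 82 ang 1.29
scene rosette_large 0.63 c 416 237 size 66 81 ang 1.22
scene rosette_large 0.58 c 306 174 size 57 69 ang 0.99
scene rosette_small 0.7 c 482 368 size 55 69 ang 1.11
scene knob_a 0.67 c 451 117 size 35 70 ang 0.93
scene knob_a 0.58 c 433 -249 size 42 64 ang 1.11
scene knob_a 0.16 c 624 239 size 95 187 ang 0.16
scene spindle 0.77 c 448 -9 size 32 135 ang 1.42
scene tray_two_bay 0.58 c 618 8 size 120 185 ang 0.1
scene tray_square 0.91 c 629 -245 size 154 148 ang 0.07
scene tray_square 0.36 c 616 254 size 101 202 ang 0.16
scene tray_long 0.86 c 615 253 size 100 199 ang 0.16
scene tray_long 0.74 c 619 9 size 118 183 ang 0.1
```

View pics/scene0.png

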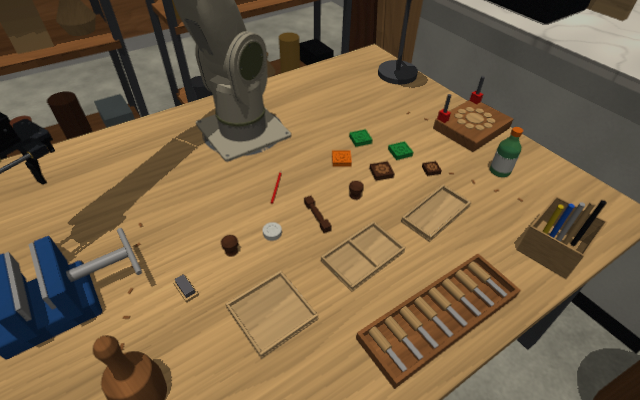

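The scene view shows the workspace is clear at low height. The trays are at about (440,212), (362,252) and (272,313), and the tall clutter (vise, mallet, chisel rack, bottle) is outside it. Next I add a helper that turns world targets into tool-frame shifts.

Add to h.py:
```python
def yaw():
    x,y,_,_=r.read_state()["eef_rot"]; return 2*np.arctan2(y,x)
def to(*ts):
    s=r.read_state(); a=yaw(); p=np.array(s["ee_pos"])
    for t in ts:
        d=np.array(t[:3])-p; c,n=np.cos(a),np.sin(a)
        k=(a-t[3]+np.pi/2)%np.pi-np.pi/2 if len(t)>3 else 0
        print("row",np.round([c*d[0]+n*d[1], n*d[0]-c*d[1], -d[2], k],3))
    print("t",s["time"],"yaw",round(a,3),"q1,q7",np.round(np.array(s["joint_positions"])[[0,6]],2))
```

Run:
```python
from h import *
to((.47,-.25,.18),(.40,.235,.18,-.32))
```

```text
row [ 0.336 -0.212  0.004  0.   ]
row [ 0.46  -0.686  0.004  0.719]
t 1.6 yaw 0.399 q1,q7 [ 1.15 -0.09]
```

Request:
jog_arm --increments '[{"pos": [0.336,-0.212,0],"spin": 0.15,"aperture": 0.085},{"pos": [0.336,-0.212,0],"spin": 0.3,"aperture": 0.085},{"pos": [0.336,-0.212,0],"spin": 0.45,"aperture": 0.085},{"pos": [0.336,-0.212,0],"spin": 0.6,"aperture": 0.085},{"pos": [0.336,-0.212,0],"spin": 0.719,"aperture": 0.085},{"pos": [0.336,-0.212,0],"spin": 0.719,"aperture": 0.085},{"pos": [0.336,-0.212,0],"spin": 0.719,"aperture": 0.085},{"pos": [0.336,-0.212,0],"spin": 0.719,"aperture": 0.085},{"pos": [0.46,-0.686,0],"spin": 0.719,"aperture": 0.085},{"pos": [0.46,-0.686,0],"spin": 0.719,"aperture": 0.085},{"pos": [0.46,-0.686,0],"spin": 0.719,"aperture": 0.085},{"pos": [0.46,-0.686,0],"spin": 0.719,"aperture": 0.085}]'

```text
time: 2.8
ee_pos: [0.4376, -0.0594, 0.1838]
eef_rot: [0.987, -0.159, 0.0, 0.0]
ft_force: [0.7, 0.9, 0.2]
width: 0.085
grip_force: 0.0
```

Request:
jog_arm --increments '[{"aperture": 0.085}]'

```text
time: 2.9
ee_pos: [0.4378, -0.0548, 0.1843]
eef_rot: [0.988, -0.155, 0.001, -0.0]
ft_force: [0.1, -1.2, 0.6]
width: 0.0848
grip_force: 0.0
```

Run:
```python
from h import *
to((.40,.235,.18,-.32))
```

```text
row [-0.125 -0.264  0.004  0.009]
t 2.9 yaw -0.311 q1,q7 [ 0.49 -1.83]
```

Request:
jog_arm --increments '[{"pos": [-0.125,-0.264,0],"aperture": 0.085},{"pos": [-0.125,-0.264,0],"aperture": 0.085},{"pos": [-0.125,-0.264,0],"aperture": 0.085},{"pos": [-0.125,-0.264,0],"aperture": 0.085},{"pos": [-0.125,-0.264,0],"aperture": 0.085},{"pos": [-0.125,-0.264,0],"aperture": 0.085},{"pos": [-0.125,-0.264,0],"aperture": 0.085},{"pos": [-0.125,-0.264,0],"aperture": 0.085},{"pos": [-0.125,-0.264,0],"aperture": 0.085}]'

```text
time: 3.8
ee_pos: [0.403, 0.2273, 0.1835]
eef_rot: [0.987, -0.16, -0.0, 0.0]
ft_force: [0.5, -0.2, 0.7]
width: 0.085
grip_force: 0.0
```

Run:
```python
from h import *
c=r.camera("wrist"); save(c,"w1"); print(np.round(c["pose"],3).tolist())
for l,z in [("rosette_large",.018)]:
  for d in r.regions_of("wrist",l):
    cn=max(cv2.findContours(d["pixels"].astype(np.uint8),0,1)[0],key=cv2.contourArea)[:,0]
    p=np.array([pix2world(c,u,v,z)[:2] for u,v in cn],np.float32)
    q,s,a=cv2.minAreaRect(p*1000); print(l,d["p"],d["position"],np.round(q,1),np.round(s),np.deg2rad(a))
to((.40,.235,.18,-.32)); print(r.read_state()["joint_positions"])
```

```text
[[-0.317, -0.906, -0.281, 0.479], [-0.948, 0.304, 0.092, 0.202], [0.002, 0.296, -0.955, 0.384], [0.0, 0.0, 0.0, 1.0]]
rosette_large 0.97 [0.5894, 0.596] [298.7 178.5] [61. 63.] 0.9919299677795921
rosette_large 0.88 [0.4698, 0.4355] [405.3 241.5] [58. 60.] 1.1855315924371832
rosette_large 0.73 [0.4791, 0.7025] [278.2 277.9] [55. 16.] 1.288893534875066
rosette_large 0.61 [0.3633, 0.566] [366.9 347. ] [60. 62.] 1.342264082068581
row [-0.005 -0.006  0.004 -0.003]
t 3.9 yaw -0.323 q1,q7 [ 0.2 -2.5]
[ 0.19717901  0.01483653 -0.80271949  1.83352723  0.01162344  1.29788356
 -2.50205929]
```

View pics/w1.png

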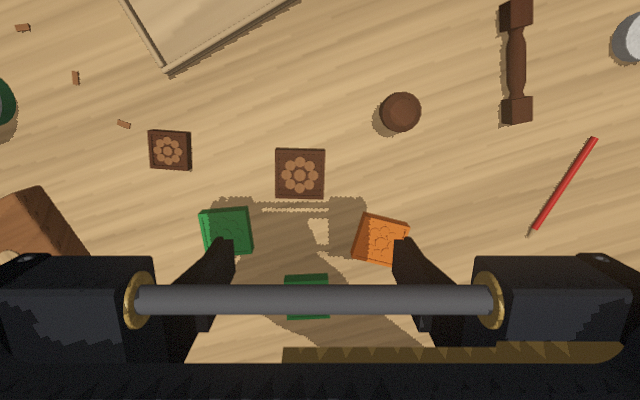

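The wrist view confirms the walnut rosette at (300,174), almost aligned with the gripper and free on both sides. I'll descend on it.

Run:
```python
from h import *
to((.405,.2405,.18,-.34),(.405,.2405,.004,-.34))
```

```text
row [-0.002 -0.013  0.004  0.017]
row [-0.002 -0.013  0.18   0.017]
t 3.9 yaw -0.323 q1,q7 [ 0.2 -2.5]
```

Request:
jog_arm --increments '[{"pos": [-0.002,-0.013,0.004],"spin": 0.017,"aperture": 0.085},{"pos": [-0.002,-0.013,0.05],"spin": 0.017,"aperture": 0.085},{"pos": [-0.002,-0.013,0.1],"spin": 0.017,"aperture": 0.085},{"pos": [-0.002,-0.013,0.14],"spin": 0.017,"aperture": 0.085},{"pos": [-0.002,-0.013,0.165],"spin": 0.017,"aperture": 0.085},{"pos": [-0.002,-0.013,0.178],"spin": 0.017,"aperture": 0.085},{"pos": [-0.002,-0.013,0.18],"spin": 0.017,"aperture": 0.085},{"pos": [-0.002,-0.013,0.18],"spin": 0.017,"aperture": 0.085},{"pos": [-0.002,-0.013,0.18],"spin": 0.017,"aperture": 0.085}]'

```text
time: 4.8
ee_pos: [0.4059, 0.2419, 0.0052]
eef_rot: [0.986, -0.168, 0.001, -0.001]
ft_force: [-0.3, -0.4, -0.2]
width: 0.085
grip_force: 0.0
```

Request:
jog_arm --increments '[{"aperture": 0.04},{"aperture": 0.04},{"aperture": 0.04},{"aperture": 0.04},{"aperture": 0.04},{"aperture": 0.04},{"aperture": 0.04},{"aperture": 0.04}]' --force 25

```text
time: 5.6
ee_pos: [0.4047, 0.2416, 0.0036]
eef_rot: [0.986, -0.168, -0.0, 0.0]
ft_force: [0.2, 0.2, 0.1]
width: 0.041
grip_force: 0.0
```

Run:
```python
from h import *
c=r.camera("wrist"); save(c,"w2"); print(r.read_state()["width"],r.read_state()["grip_force"])
```

```text
0.04068125294866661 0.0
```

View pics/w2.png

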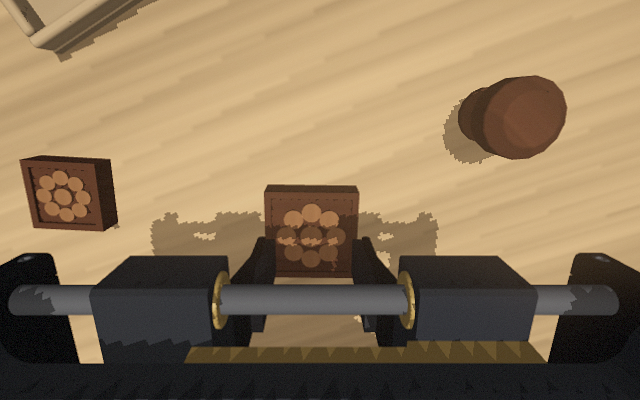

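The fingers closed just short of the tile, which lies ahead of them at (311,230). I'll re-measure it.

Run:
```python
from h import *
for n in ("wrist","top","scene"):
  c=r.camera(n)
  for l,z in [("rosette_large",.018),("knob_a",.036),("rosette_small",.016)]:
   for d in r.regions_of(n,l):
    if d["pixels"].sum()<50: continue
    cn=max(cv2.findContours(d["pixels"].astype(np.uint8),0,1)[0],key=cv2.contourArea)[:,0]
    p=np.array([pix2world(c,u,v,z)[:2] for u,v in cn],np.float32)
    q,s,a=cv2.minAreaRect(p*1000); print(n,l,round(d["p"],2),np.round(np.array(d["position"])*[640,400]),np.round(q,1),np.round(s),round(np.deg2rad(a),3))
c=r.camera("wrist"); T=c["pose"]; s=r.read_state()
for p in ((.4047,.2416,.0036),):
    q=np.linalg.inv(T)@np.array([*p,1]); print(q, q[0]/q[2]*c["fx"]+c["cx"], q[1]/q[2]*c["fy"]+c["cy"])
```

```text
wrist rosette_large 0.98 [311. 226.] [407.1 241.7] [56. 60.] 1.222
wrist knob_a 0.62 [514. 115.] [438.1 126.4] [52. 40.] 1.31
wrist rosette_small 0.8 [ 72. 193.] [475.9 367. ] [52. 47.] 1.18
top rosette_large 0.63 [217. 147.] [607.4 257.7] [ 99. 184.] 0.152
top knob_a 0.61 [269. 211.] [437.4 121.1] [39. 36.] 0.022
top knob_a 0.59 [411. 218.] [ 421.3 -243.9] [38. 43.] 0.767
scene rosette_large 0.79 [343. 160.] [306.4 175.2] [54. 69.] 0.955
scene rosette_large 0.75 [381. 172.] [413.9 238.3] [61. 71.] 1.223
scene rosette_large 0.6 [405. 153.] [386.3 345.8] [63. 48.] 1.252
scene knob_a 0.74 [357. 188.] [450.3 117.2] [41. 70.] 0.928
scene knob_a 0.63 [232. 247.] [ 434.1 -247.3] [40. 65.] 1.14
scene rosette_small 0.54 [427. 167.] [483.1 367.2] [55. 64.] 1.139
[-4.48339078e-04  1.78086303e-02  2.15301388e-01  1.00000000e+00] 312.4991306695941 227.2519595735797
```

Run:
```python
from h import *
c=r.camera("scene"); im=cv2.cvtColor(c["img"],cv2.COLOR_RGB2BGR)
cv2.imwrite("pics/s2.png",cv2.resize(im[40:220,280:480],None,fx=3.3,fy=3.3,interpolation=cv2.INTER_CUBIC))
T=np.linalg.inv(c["pose"])
for p in ((.4047,.2416,.0036),(.4047,.2416,.0236),(.4047,.2416,.0536),(.4047,.2416,.0736)):
    q=T@np.array([*p,1]); print(p[2],np.round([(q[0]/q[2]*c["fx"]+c["cx"]-280)*3.3,(q[1]/q[2]*c["fy"]+c["cy"]-40)*3.3]))
```

```text
0.0036 [330. 436.]
0.0236 [333. 419.]
0.0536 [337. 393.]
0.0736 [339. 375.]
```

View pics/s2.png

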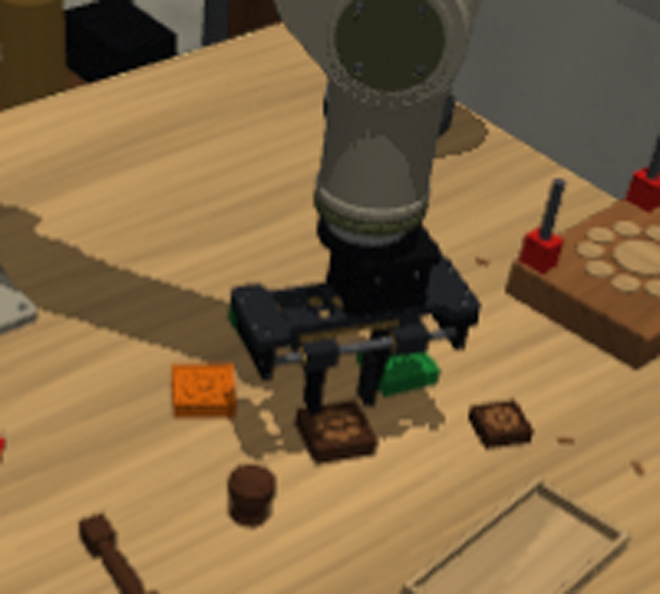

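The scene crop shows the fingertips at about (318,408) and (368,402), visibly above the tile. They sit about 40 mm higher than the reported TCP. I'll open and feel downward in small steps.

Request:
jog_arm --increments '[{"aperture": 0.085},{"aperture": 0.085},{"aperture": 0.085},{"aperture": 0.085},{"pos": [0,0,0.01],"aperture": 0.085},{"pos": [0,0,0.02],"aperture": 0.085},{"pos": [0,0,0.02],"aperture": 0.085},{"pos": [0,0,0.02],"aperture": 0.085}]' --force 25

```text
time: 7.15
ee_pos: [0.4043, 0.2414, -0.0169]
eef_rot: [0.986, -0.168, -0.0, 0.0]
ft_force: [0.5, 0.3, 1.0]
width: 0.0844
grip_force: 0.0
```

Run:
```python
from h import *
c=r.camera("wrist"); save(c,"w3")
```

```text
(no output)
```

View pics/w3.png

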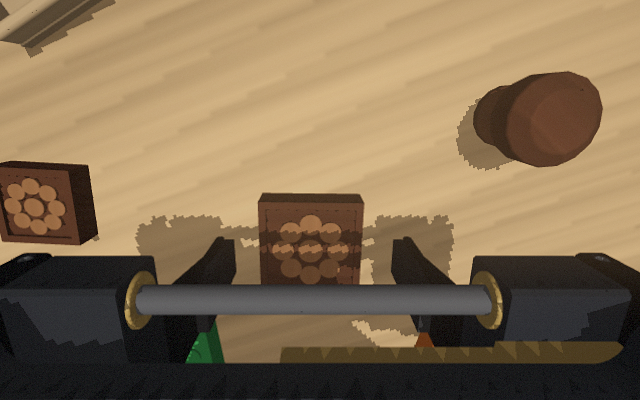

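Request:
jog_arm --increments '[{"pos": [0,0,0.008],"aperture": 0.085},{"pos": [0,0,0.012],"aperture": 0.085},{"pos": [0,0,0.012],"aperture": 0.085}]'

```text
time: 7.5
ee_pos: [0.4042, 0.2413, -0.0291]
eef_rot: [0.986, -0.168, -0.0, 0.0]
ft_force: [-0.1, -0.6, 0.7]
width: 0.0853
grip_force: 0.0
```

Request:
jog_arm --increments '[{"pos": [0,0,0.004],"aperture": 0.085},{"pos": [0,0,0.004],"aperture": 0.085}]'

```text
time: 7.7
ee_pos: [0.4045, 0.2415, -0.0328]
eef_rot: [0.986, -0.168, -0.0, 0.0]
ft_force: [-0.4, -0.3, 0.4]
width: 0.0852
grip_force: 0.0
```

Request:
jog_arm --increments '[{"pos": [0,0,0.004],"aperture": 0.085},{"pos": [0,0,0.004],"aperture": 0.085}]'

```text
time: 7.9
ee_pos: [0.4045, 0.2414, -0.0368]
eef_rot: [0.986, -0.168, -0.0, 0.0]
ft_force: [-1.0, 0.1, 0.4]
width: 0.0851
grip_force: 0.0
```

Request:
jog_arm --increments '[{"pos": [0,0,0.003],"aperture": 0.085},{"pos": [0,0,0.003],"aperture": 0.085}]'

```text
time: 8.1
ee_pos: [0.4049, 0.2417, -0.0385]
eef_rot: [0.986, -0.168, 0.0, 0.0]
ft_force: [-4.9, -3.8, 15.1]
width: 0.0847
grip_force: 7.9
```

Request:
jog_arm --increments '[{"pos": [0,0,0.003],"aperture": 0.085},{"pos": [0,0,0.003],"aperture": 0.085}]'

```text
time: 8.3
ee_pos: [0.4051, 0.2417, -0.0388]
eef_rot: [0.986, -0.168, 0.0, 0.0]
ft_force: [-20.6, -13.8, 61.3]
width: 0.0849
grip_force: 30.8
```

```bash
python3 - <<'E'
from h import *
c=r.camera("wrist"); save(c,"w4"); print(c["fx"])
E
```

```text
332.8212177370711
```

View pics/w4.png

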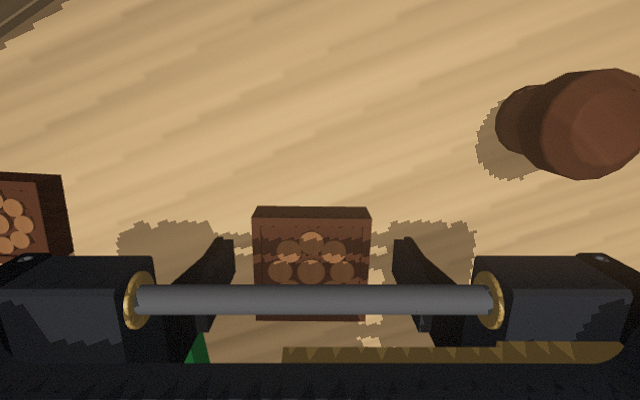

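The fingertips touch the bench at a reported z of −0.0385, so the true fingertip is about 38 mm behind the reported TCP. The tile now lies between the fingers at (311,265). I'll back off a little and close.

Request:
jog_arm --increments '[{"pos": [0,0,-0.006],"aperture": 0.085},{"pos": [0,0,-0.007],"aperture": 0.085},{"pos": [0,0,-0.007],"aperture": 0.045},{"pos": [0,0,-0.007],"aperture": 0.045},{"pos": [0,0,-0.007],"aperture": 0.045},{"pos": [0,0,-0.007],"aperture": 0.045},{"pos": [0,0,-0.007],"aperture": 0.045},{"pos": [0,0,-0.007],"aperture": 0.045},{"pos": [0,0,-0.007],"aperture": 0.045}]' --force 25

```text
time: 9.25
ee_pos: [0.4047, 0.2415, -0.0355]
eef_rot: [0.986, -0.168, -0.0, 0.0]
ft_force: [-0.1, -0.2, -0.7]
width: 0.0562
grip_force: 25.0
```

Run:
```python
from h import *
z=.06-.038
to((.42,.235,.022),(.50,.05,.022),(.617,-.243,.03),(.617,-.243,-.029))
```

```text
row [ 0.017  0.001 -0.057  0.   ]
row [ 0.153  0.149 -0.057  0.   ]
row [ 0.361  0.387 -0.065  0.   ]
row [ 0.361  0.387 -0.006  0.   ]
t 9.25 yaw -0.337 q1,q7 [-0.47 -2.6 ]
```

Request:
jog_arm --increments '[{"pos": [0,0,-0.02],"spin": -0.03,"aperture": 0.045},{"pos": [0,0,-0.05],"spin": -0.1,"aperture": 0.045},{"pos": [0.01,0,-0.08],"spin": -0.2,"aperture": 0.045},{"pos": [0.03,0.02,-0.08],"spin": -0.3,"aperture": 0.045},{"pos": [0.06,0.05,-0.08],"spin": -0.4,"aperture": 0.045},{"pos": [0.09,0.085,-0.08],"spin": -0.4,"aperture": 0.045},{"pos": [0.12,0.12,-0.08],"spin": -0.4,"aperture": 0.045},{"pos": [0.15,0.155,-0.08],"spin": -0.4,"aperture": 0.045},{"pos": [0.18,0.19,-0.08],"spin": -0.4,"aperture": 0.045},{"pos": [0.21,0.225,-0.08],"spin": -0.4,"aperture": 0.045},{"pos": [0.24,0.26,-0.08],"spin": -0.4,"aperture": 0.045},{"pos": [0.24,0.26,-0.08],"spin": -0.4,"aperture": 0.045}]'

```text
time: 10.45
ee_pos: [0.5461, -0.0907, 0.0447]
eef_rot: [1.0, 0.027, 0.0, 0.002]
ft_force: [0.3, 0.1, -0.6]
width: 0.0555
grip_force: 25.0
```

Run:
```python
from h import *
to((.617,-.243,.035,.06),(.617,-.243,-.029,.06))
```

```text
row [ 0.063  0.156  0.01  -0.006]
row [ 0.063  0.156  0.074 -0.006]
t 10.45 yaw 0.054 q1,q7 [ 0.02 -1.42]
```

Request:
jog_arm --increments '[{"pos": [0.02,0.045,0],"aperture": 0.045},{"pos": [0.04,0.09,0],"aperture": 0.045},{"pos": [0.055,0.13,0],"aperture": 0.045},{"pos": [0.063,0.156,0],"aperture": 0.045},{"pos": [0.063,0.156,0.02],"aperture": 0.045},{"pos": [0.063,0.156,0.045],"aperture": 0.045},{"pos": [0.063,0.156,0.06],"aperture": 0.045},{"pos": [0.063,0.156,0.068],"aperture": 0.045},{"pos": [0.063,0.156,0.073],"aperture": 0.045},{"pos": [0.063,0.156,0.073],"aperture": 0.045},{"pos": [0.063,0.156,0.073],"aperture": 0.045}]'

```text
time: 11.55
ee_pos: [0.6185, -0.235, -0.0274]
eef_rot: [1.0, 0.031, 0.001, 0.0]
ft_force: [-0.1, 0.1, -0.6]
width: 0.0558
grip_force: 25.0
```

Run:
```python
from h import *
c=r.camera("scene"); im=cv2.cvtColor(c["img"],cv2.COLOR_RGB2BGR)
cv2.imwrite("pics/s3.png",cv2.resize(im[210:370,190:350],None,fx=3.5,fy=3.5,interpolation=cv2.INTER_CUBIC))
```

```text
(no output)
```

View pics/s3.png

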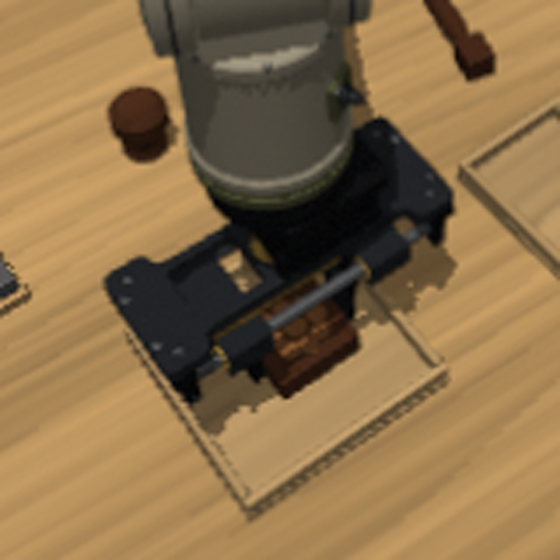

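The tile is held just above the square tray's floor at about (310,340), and the tool is clear of the walls. I'll lower the last bit and release.

Request:
jog_arm --increments '[{"pos": [0,0,0.001],"aperture": 0.045},{"pos": [0,0,0.002],"aperture": 0.045},{"pos": [0,0,0.002],"aperture": 0.045}]'

```text
time: 11.9
ee_pos: [0.6183, -0.235, -0.0295]
eef_rot: [1.0, 0.031, 0.001, 0.0]
ft_force: [-0.9, 0.8, 5.3]
width: 0.0555
grip_force: 25.0
```

Request:
jog_arm --increments '[{"aperture": 0.06},{"aperture": 0.072},{"aperture": 0.072},{"aperture": 0.072},{"pos": [0,0,-0.01],"aperture": 0.072},{"pos": [0,0,-0.04],"aperture": 0.072},{"pos": [0,0,-0.08],"aperture": 0.072},{"pos": [0,0,-0.12],"aperture": 0.072},{"pos": [0,0,-0.12],"aperture": 0.08}]'

```text
time: 12.8
ee_pos: [0.6215, -0.2363, 0.0972]
eef_rot: [0.999, 0.031, 0.005, 0.002]
ft_force: [2.1, -0.1, 0.1]
width: 0.0751
grip_force: 0.0
```

Run:
```python
from h import *
to((.53,0,.1,.06),(.46,.33,.1,-.35),(.476,.368,.1,-.35))
```

```text
row [-0.077 -0.242 -0.003  0.003]
row [-0.126 -0.575 -0.003  0.413]
row [-0.107 -0.612 -0.003  0.413]
t 12.8 yaw 0.063 q1,q7 [ 0.2  -1.17]
```

Run:
```python
from h import *
c=r.camera("scene")
for u,v,z in [(445,118,.06),(433,126,.04),(464,147,0),(477,97,.07),(503,175,0),(516,132,.13)]: print(u,v,z,np.round(pix2world(c,u,v,z),3))
to((.53,0,.1,.5),(.476,.368,.1,1.18))
```

```text
445 118 0.06 [0.365 0.53  0.06 ]
433 126 0.04 [0.358 0.492 0.04 ]
464 147 0 [0.456 0.54  0.   ]
477 97 0.07 [0.348 0.693 0.07 ]
503 175 0 [0.609 0.537 0.   ]
516 132 0.13 [0.583 0.557 0.13 ]
row [-0.075 -0.241 -0.006 -0.437]
row [-0.106 -0.612 -0.006 -1.117]
t 12.85 yaw 0.063 q1,q7 [ 0.2  -1.17]
```

Request:
jog_arm --increments '[{"pos": [-0.02,-0.04,-0.006],"spin": -0.1,"aperture": 0.08},{"pos": [-0.04,-0.085,-0.006],"spin": -0.2,"aperture": 0.08},{"pos": [-0.06,-0.13,-0.006],"spin": -0.3,"aperture": 0.08},{"pos": [-0.07,-0.175,-0.006],"spin": -0.4,"aperture": 0.08},{"pos": [-0.075,-0.22,-0.006],"spin": -0.5,"aperture": 0.08},{"pos": [-0.08,-0.265,-0.006],"spin": -0.6,"aperture": 0.08},{"pos": [-0.085,-0.31,-0.006],"spin": -0.7,"aperture": 0.08},{"pos": [-0.09,-0.355,-0.006],"spin": -0.8,"aperture": 0.08},{"pos": [-0.095,-0.4,-0.006],"spin": -0.9,"aperture": 0.08},{"pos": [-0.1,-0.445,-0.006],"spin": -1,"aperture": 0.08},{"pos": [-0.104,-0.49,-0.006],"spin": -1.1,"aperture": 0.08},{"pos": [-0.106,-0.535,-0.006],"spin": -1.117,"aperture": 0.08}]'

```text
time: 14.05
ee_pos: [0.4774, 0.2938, 0.0952]
eef_rot: [0.83, 0.558, -0.0, 0.0]
ft_force: [0.9, -0.1, 0.3]
width: 0.08
grip_force: 0.0
```

Request:
jog_arm --increments '[{"pos": [-0.048,0.06,0],"aperture": 0.08},{"pos": [-0.048,0.06,0],"aperture": 0.08},{"pos": [-0.048,0.06,0],"aperture": 0.08}]'

```text
time: 14.35
ee_pos: [0.5173, 0.2204, 0.0947]
eef_rot: [0.833, 0.554, -0.001, 0.001]
ft_force: [0.4, 0.4, -0.2]
width: 0.0802
grip_force: 0.0
```

Add to h.py:
```python
def look(n,l,z):
    c=r.camera(n)
    for d in r.regions_of(n,l):
        if d["pixels"].sum()<50: continue
        cn=max(cv2.findContours(d["pixels"].astype(np.uint8),0,1)[0],key=cv2.contourArea)[:,0]
        p=np.array([pix2world(c,u,v,z)[:2] for u,v in cn],np.float32)
        q,s,a=cv2.minAreaRect(p*1000); print(n,l,round(d["p"],2),np.round(np.array(d["position"])*[640,400]),np.round(q,1),np.round(s),round(np.deg2rad(a),3))
    return c
```

Run:
```python
from h import *
look("wrist","rosette_small",.016)
look("top","rosette_large",.024)
to((.476,.368,.1,1.18),(.476,.368,-.034,1.18))
```

```text
wrist rosette_small 0.67 [191.  36.] [477.5 371.3] [42. 46.] 1.176
top rosette_large 0.78 [401. 145.] [ 616.8 -234.1] [65. 63.] 0.012
top rosette_large 0.78 [180. 243.] [363.5 345.4] [61. 55.] 1.316
top rosette_large 0.78 [202. 287.] [246.9 283.1] [59. 54.] 1.294
row [ 0.117 -0.09  -0.005  0.001]
row [ 0.117 -0.09   0.129  0.001]
t 14.55 yaw 1.181 q1,q7 [-0.25 -0.95]
```

Request:
jog_arm --increments '[{"pos": [0.04,-0.03,0],"aperture": 0.08},{"pos": [0.08,-0.06,0],"aperture": 0.08},{"pos": [0.11,-0.085,0],"aperture": 0.08},{"pos": [0.117,-0.089,0.02],"aperture": 0.08},{"pos": [0.117,-0.089,0.06],"aperture": 0.08},{"pos": [0.117,-0.089,0.1],"aperture": 0.08},{"pos": [0.117,-0.089,0.12],"aperture": 0.08},{"pos": [0.117,-0.089,0.128],"aperture": 0.08},{"pos": [0.117,-0.089,0.128],"aperture": 0.08},{"pos": [0.117,-0.089,0.128],"aperture": 0.08}]'

```text
time: 15.55
ee_pos: [0.4784, 0.3683, -0.031]
eef_rot: [0.831, 0.556, 0.001, -0.0]
ft_force: [0.3, 0.3, -0.1]
width: 0.0798
grip_force: 0.0
```

Run:
```python
from h import *
look("wrist","rosette_small",.016)
to((.476,.369,-.034,1.18))
```

```text
wrist rosette_small 0.82 [309. 244.] [478.4 377.4] [42. 43.] 1.179
row [-0.    -0.003  0.003 -0.   ]
t 15.65 yaw 1.18 q1,q7 [-0.47 -1.26]
```

Request:
jog_arm --increments '[{"aperture": 0.03},{"aperture": 0.03},{"aperture": 0.03},{"aperture": 0.03},{"aperture": 0.03},{"aperture": 0.03},{"aperture": 0.03},{"aperture": 0.03}]' --force 25

```text
time: 16.45
ee_pos: [0.4779, 0.3672, -0.0324]
eef_rot: [0.831, 0.556, -0.0, 0.0]
ft_force: [-0.6, 0.5, 0.4]
width: 0.0423
grip_force: 25.0
```

Gripped at 42 mm. I'll lift it and check where the tile sits along the fingers.

Request:
jog_arm --increments '[{"pos": [0,0,-0.02],"aperture": 0.03},{"pos": [0,0,-0.06],"aperture": 0.03},{"pos": [0,0,-0.1],"aperture": 0.03},{"pos": [0,0,-0.1],"aperture": 0.03},{"pos": [0,0,-0.1],"aperture": 0.03}]'

```text
time: 16.95
ee_pos: [0.4785, 0.3676, 0.0685]
eef_rot: [0.831, 0.556, 0.001, 0.0]
ft_force: [0.1, -0.5, -1.3]
width: 0.0419
grip_force: 25.0
```

Run:
```python
from h import *
s=r.read_state(); print(s["ee_pos"])
c=look("wrist","rosette_small",s["ee_pos"][2]+.0324+.016); save(c,"w5")
to((.56,.05,.07,.5),(.6175,-.235,.07,.0),(.6175,-.235,.0,.0))
```

```text
[0.47851645 0.36760385 0.06850944]
wrist rosette_small 0.92 [314. 245.] [481.3 376.6] [43. 42.] 1.179
row [-0.261  0.197 -0.004  0.68 ]
row [-0.503  0.359 -0.004  1.18 ]
row [-0.503  0.359  0.066  1.18 ]
t 17.05 yaw 1.18 q1,q7 [-0.45 -1.23]
```

View pics/w5.png

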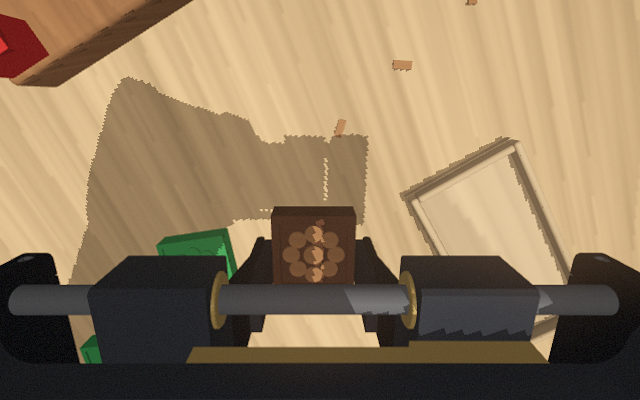

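The small tile is held squarely. Its flower centre is at (316,255) and the rod hides its near edge. I'll get the offset from the flower centre.

Run:
```python
from h import *
c=r.camera("wrist"); s=r.read_state(); p=pix2world(c,316,255,s["ee_pos"][2]+.0324+.016)
d=p-s["ee_pos"]; a=yaw(); print(p, "tool x,y", np.cos(a)*d[0]+np.sin(a)*d[1], np.sin(a)*d[0]-np.cos(a)*d[1])
```

```text
[0.47975245 0.370786   0.1146063 ] tool x,y 0.004836226178124281 0.0006802615847873008
```

Request:
jog_arm --increments '[{"pos": [-0.025,0.03,0],"spin": 0.1,"aperture": 0.03},{"pos": [-0.055,0.058,0],"spin": 0.2,"aperture": 0.03},{"pos": [-0.09,0.088,0],"spin": 0.3,"aperture": 0.03},{"pos": [-0.125,0.115,0],"spin": 0.4,"aperture": 0.03},{"pos": [-0.16,0.14,0],"spin": 0.5,"aperture": 0.03},{"pos": [-0.2,0.165,0],"spin": 0.6,"aperture": 0.03},{"pos": [-0.24,0.19,0],"spin": 0.7,"aperture": 0.03},{"pos": [-0.28,0.215,0],"spin": 0.8,"aperture": 0.03},{"pos": [-0.32,0.24,0],"spin": 0.9,"aperture": 0.03},{"pos": [-0.36,0.265,0],"spin": 1,"aperture": 0.03},{"pos": [-0.4,0.29,0],"spin": 1.1,"aperture": 0.03},{"pos": [-0.44,0.315,0],"spin": 1.18,"aperture": 0.03}]'

```text
time: 18.3
ee_pos: [0.6008, -0.1614, 0.0664]
eef_rot: [1.0, -0.002, -0.001, 0.0]
ft_force: [0.9, 1.2, -0.1]
width: 0.0415
grip_force: 25.0
```

Run:
```python
from h import *
to((.614,-.235,.07,.0),(.614,-.235,-.006,0))
```

```text
row [ 0.013  0.074 -0.004 -0.004]
row [ 0.013  0.074  0.072 -0.004]
t 18.3 yaw -0.004 q1,q7 [ 0.12 -1.36]
```

Request:
jog_arm --increments '[{"pos": [0.008,0.04,0],"aperture": 0.03},{"pos": [0.013,0.074,0],"aperture": 0.03},{"pos": [0.013,0.074,0],"aperture": 0.03},{"pos": [0.013,0.074,0.02],"aperture": 0.03},{"pos": [0.013,0.074,0.045],"aperture": 0.03},{"pos": [0.013,0.074,0.06],"aperture": 0.03},{"pos": [0.013,0.074,0.067],"aperture": 0.03},{"pos": [0.013,0.074,0.07],"aperture": 0.03},{"pos": [0.013,0.074,0.071],"aperture": 0.03},{"pos": [0.013,0.074,0.071],"aperture": 0.03}]'

```text
time: 19.3
ee_pos: [0.6151, -0.2338, -0.0025]
eef_rot: [1.0, -0.0, 0.001, 0.0]
ft_force: [-0.6, 0.2, -0.0]
width: 0.0419
grip_force: 25.0
```

Request:
jog_arm --increments '[{"pos": [0,0,0.001],"aperture": 0.03},{"pos": [0,0,0.002],"aperture": 0.03},{"pos": [0,0,0.0025],"aperture": 0.03},{"pos": [0,0,0.0025],"aperture": 0.03}]'

```text
time: 19.7
ee_pos: [0.6145, -0.2336, -0.0058]
eef_rot: [1.0, -0.0, 0.0, 0.0]
ft_force: [-0.2, 0.6, -1.1]
width: 0.0413
grip_force: 25.0
```

Run:
```python
from h import *
to((.614,-.235,-.009,0)); c=r.camera("wrist"); save(c,"w6")
```

```text
row [-0.     0.001  0.003 -0.   ]
t 19.7 yaw -0.0 q1,q7 [ 0.21 -1.23]
```

View pics/w6.png

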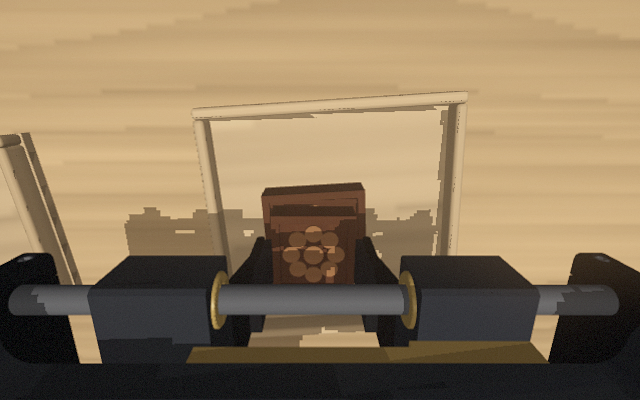

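The small tile hovers over the large one and is centred sideways (314 against 314.5). I'll check the fore-aft margin from the front edges, at rows about 196 and 206.

Run:
```python
from h import *
c=r.camera("wrist")
g=cv2.cvtColor(c["img"],cv2.COLOR_RGB2GRAY); print(g[180:232,340].tolist())
for v,z in ((188,.006),(195,.024),(206,.0266),(217,.0426)): print(v,pix2world(c,314,v,z)[:2])
```

```text
[188, 190, 197, 116, 55, 59, 58, 60, 55, 63, 54, 66, 81, 80, 80, 79, 81, 82, 74, 78, 78, 78, 79, 79, 76, 78, 58, 46, 51, 51, 49, 56, 49, 47, 54, 41, 64, 80, 80, 80, 56, 47, 52, 48, 50, 54, 54, 53, 51, 49, 53, 50]
188 [ 0.64385055 -0.23424884]
195 [ 0.6448729  -0.23419149]
206 [ 0.63954438 -0.2341811 ]
217 [ 0.63921081 -0.23412964]
```

Request:
jog_arm --increments '[{"pos": [0,0,0.001],"aperture": 0.03},{"pos": [0,0,0.002],"aperture": 0.03},{"pos": [0,0,0.002],"aperture": 0.03}]'

```text
time: 20.1
ee_pos: [0.6144, -0.2335, -0.008]
eef_rot: [1.0, -0.0, -0.0, -0.0]
ft_force: [0.3, 0.3, 0.1]
width: 0.0413
grip_force: 25.0
```

The margin is 6–7 mm, so it's centred. I'll finish lowering and release.

Request:
jog_arm --increments '[{"pos": [0,0,0.001],"aperture": 0.03},{"pos": [0,0,0.001],"aperture": 0.03}]'

```text
time: 20.3
ee_pos: [0.6145, -0.2336, -0.0084]
eef_rot: [1.0, -0.0, 0.0, 0.0]
ft_force: [-2.0, -0.4, 4.3]
width: 0.0416
grip_force: 25.0
```

Request:
jog_arm --increments '[{"aperture": 0.044},{"aperture": 0.055},{"aperture": 0.055},{"pos": [0,0,-0.01],"aperture": 0.055},{"pos": [0,0,-0.04],"aperture": 0.06},{"pos": [0,0,-0.08],"aperture": 0.06},{"pos": [0,0,-0.12],"aperture": 0.06},{"pos": [0,0,-0.12],"aperture": 0.06}]'

```text
time: 21.1
ee_pos: [0.618, -0.235, 0.1187]
eef_rot: [1.0, -0.0, 0.005, 0.002]
ft_force: [1.6, -0.7, 0.7]
width: 0.06
grip_force: 0.0
```

Run:
```python
from h import *
look("wrist","rosette_small",.04);look("wrist","rosette_large",.024)
look("top","rosette_small",.04);look("top","rosette_large",.024);look("top","knob_a",.036)
to((.43,-.247,.1,.0),)
```

```text
wrist rosette_small 0.92 [315. 192.] [ 620.3 -234.1] [42. 43.] 1.568
wrist rosette_large 0.93 [321. 164.] [ 619.2 -235.8] [60. 57.] 0.06
top rosette_small 0.86 [404. 147.] [ 615.5 -232.3] [48. 52.] 1.537
top rosette_large 0.89 [248. 266.] [295.1 175.2] [57. 56.] 1.0
top rosette_large 0.8 [179. 242.] [363.3 344.3] [63. 56.] 1.319
top rosette_large 0.72 [398. 153.] [ 613.5 -234. ] [57. 60.] 0.055
top rosette_large 0.58 [201. 286.] [247.3 282.5] [58. 56.] 1.301
top knob_a 0.49 [273. 215.] [436.8 120.5] [41. 38.] 0.794
row [-0.184  0.014  0.01  -0.   ]
t 21.6 yaw -0.0 q1,q7 [ 0.21 -1.24]
```

The stack is good. Next is the knob at about (0.424, −0.246).

Request:
jog_arm --increments '[{"pos": [-0.05,0.004,0.0],"aperture": 0.08},{"pos": [-0.1,0.008,0.0],"aperture": 0.08},{"pos": [-0.15,0.012,0.0],"aperture": 0.08},{"pos": [-0.19,0.012,0.01],"aperture": 0.08},{"pos": [-0.194,0.012,0.01],"aperture": 0.08},{"pos": [-0.194,0.012,0.01],"aperture": 0.08},{"pos": [-0.194,0.012,0.01],"aperture": 0.08}]' --force 15

```text
time: 22.3
ee_pos: [0.4218, -0.2455, 0.1016]
eef_rot: [1.0, 0.0, 0.001, 0.0]
ft_force: [-0.3, -0.3, 0.2]
width: 0.0799
grip_force: 0.0
```

Run:
```python
from h import *
c=look("wrist","knob_a",.04); save(c,"w7")
to((.424,-.246,.1,.0),)
```

```text
wrist knob_a 0.7 [312. 198.] [ 425.7 -245.5] [38. 41.] 1.57
row [0.002 0.001 0.001 0.001]
t 22.4 yaw 0.001 q1,q7 [ 0.29 -1.12]
```

View pics/w7.png

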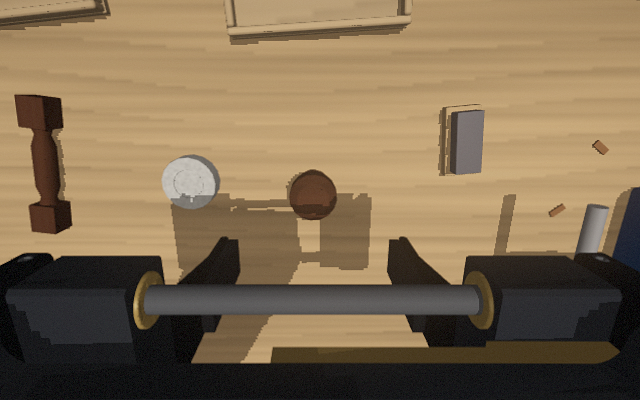

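The knob is at (312,195), between the fingers laterally, with the white disc at (190,182) clear of them. I'll descend with a 60 mm opening.

Request:
jog_arm --increments '[{"pos": [0.004,0,0.02],"aperture": 0.06},{"pos": [0.004,0,0.055],"aperture": 0.06},{"pos": [0.004,0,0.09],"aperture": 0.06},{"pos": [0.004,0,0.115],"aperture": 0.06},{"pos": [0.004,0,0.125],"aperture": 0.06},{"pos": [0.004,0,0.125],"aperture": 0.06},{"pos": [0.004,0,0.125],"aperture": 0.06}]'

```text
time: 23.1
ee_pos: [0.4256, -0.2459, -0.0229]
eef_rot: [1.0, 0.0, 0.001, 0.0]
ft_force: [-0.5, 0.6, 0.4]
width: 0.0601
grip_force: 0.0
```

Request:
jog_arm --increments '[{"aperture": 0.03},{"aperture": 0.03},{"aperture": 0.03},{"aperture": 0.03},{"aperture": 0.03}]' --force 15

```text
time: 23.6
ee_pos: [0.4249, -0.2457, -0.0233]
eef_rot: [1.0, -0.0, 0.0, 0.0]
ft_force: [-1.4, 0.8, 5.1]
width: 0.039
grip_force: 15.0
```

Run:
```python
from h import *
look("top","tray_two_bay",.02);look("scene","tray_two_bay",.02)
t=.10; X=np.array([.614,.010]); y=np.array([-np.sin(t),np.cos(t)])
a=X+.0425*y; b=X-.0425*y; print(a,b)
to((b[0],b[1],.05,t),(b[0],b[1],-.017,t))
```

```text
top tray_two_bay 0.56 [314. 151.] [609.5  11.9] [117. 179.] 0.086
scene tray_two_bay 0.7 [362. 255.] [619.    9.8] [120. 185.] 0.1
[0.60975708 0.05228768] [ 0.61824292 -0.03228768]
row [ 0.193 -0.213 -0.073 -0.1  ]
row [ 0.193 -0.213 -0.006 -0.1  ]
t 23.8 yaw -0.0 q1,q7 [ 0.3 -1.1]
```

Request:
jog_arm --increments '[{"pos": [0,0,-0.01],"spin": -0.05,"aperture": 0.03},{"pos": [0,0,-0.035],"spin": -0.15,"aperture": 0.03},{"pos": [0.01,0,-0.065],"spin": -0.25,"aperture": 0.03},{"pos": [0.02,0,-0.09],"spin": -0.35,"aperture": 0.03},{"pos": [0.04,-0.02,-0.09],"spin": -0.45,"aperture": 0.03},{"pos": [0.06,-0.045,-0.09],"spin": -0.55,"aperture": 0.03},{"pos": [0.08,-0.07,-0.09],"spin": -0.65,"aperture": 0.03},{"pos": [0.1,-0.095,-0.09],"spin": -0.75,"aperture": 0.03},{"pos": [0.12,-0.12,-0.09],"spin": -0.85,"aperture": 0.03},{"pos": [0.14,-0.145,-0.09],"spin": -0.95,"aperture": 0.03},{"pos": [0.16,-0.17,-0.09],"spin": -1.05,"aperture": 0.03},{"pos": [0.175,-0.19,-0.09],"spin": -1.15,"aperture": 0.03}]'

```text
time: 25.0
ee_pos: [0.6003, -0.0536, 0.0659]
eef_rot: [0.838, 0.546, 0.0, -0.0]
ft_force: [0.2, -0.9, 0.5]
width: 0.0393
grip_force: 15.0
```

Run:
```python
from h import *
c=r.camera("wrist"); save(c,"w8")
to((.618,-.032,.065,1.67),(.618,-.032,-.015,1.67))
```

```text
row [ 0.022  0.008  0.001 -0.505]
row [ 0.022  0.008  0.081 -0.505]
t 25.05 yaw 1.165 q1,q7 [ 0.11 -0.43]
```

View pics/w8.png

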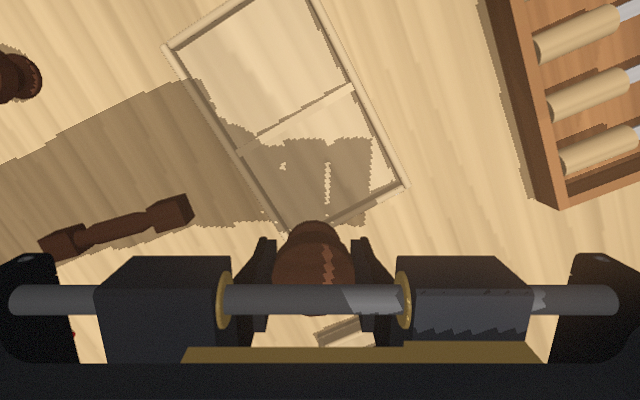

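The knob hangs upright at (313,260), and the near bay is ahead of it at (310,160). I'll move in and lower it.

Request:
jog_arm --increments '[{"pos": [0.01,0.004,0],"spin": -0.13,"aperture": 0.03},{"pos": [0.02,0.008,0],"spin": -0.26,"aperture": 0.03},{"pos": [0.022,0.008,0],"spin": -0.39,"aperture": 0.03},{"pos": [0.022,0.008,0],"spin": -0.505,"aperture": 0.03},{"pos": [0.022,0.008,0.01],"spin": -0.505,"aperture": 0.03},{"pos": [0.022,0.008,0.035],"spin": -0.505,"aperture": 0.03},{"pos": [0.022,0.008,0.058],"spin": -0.505,"aperture": 0.03},{"pos": [0.022,0.008,0.072],"spin": -0.505,"aperture": 0.03},{"pos": [0.022,0.008,0.079],"spin": -0.505,"aperture": 0.03},{"pos": [0.022,0.008,0.08],"spin": -0.505,"aperture": 0.03},{"pos": [0.022,0.008,0.08],"spin": -0.505,"aperture": 0.03}]'

```text
time: 26.15
ee_pos: [0.6163, -0.0388, -0.0133]
eef_rot: [0.677, 0.736, 0.0, 0.0]
ft_force: [0.8, -0.2, 0.3]
width: 0.039
grip_force: 15.0
```

Request:
jog_arm --increments '[{"pos": [0,0,0.001],"aperture": 0.03},{"pos": [0,0,0.002],"aperture": 0.03},{"pos": [0,0,0.0025],"aperture": 0.03},{"pos": [0,0,0.0025],"aperture": 0.03}]'

```text
time: 26.55
ee_pos: [0.6159, -0.0388, -0.0162]
eef_rot: [0.677, 0.736, 0.0, 0.0]
ft_force: [-0.3, -0.4, -0.8]
width: 0.0388
grip_force: 15.0
```

Run:
```python
from h import *
to((.618,-.032,-.0173,1.67)); c=r.camera("scene"); im=cv2.cvtColor(c["img"],cv2.COLOR_RGB2BGR)
cv2.imwrite("pics/s4.png",cv2.resize(im[190:300,290:440],None,fx=4,fy=4,interpolation=cv2.INTER_CUBIC))
```

```text
row [ 0.007  0.003  0.001 -0.015]
t 26.55 yaw 1.655 q1,q7 [ 0.14 -0.01]
```

View pics/s4.png

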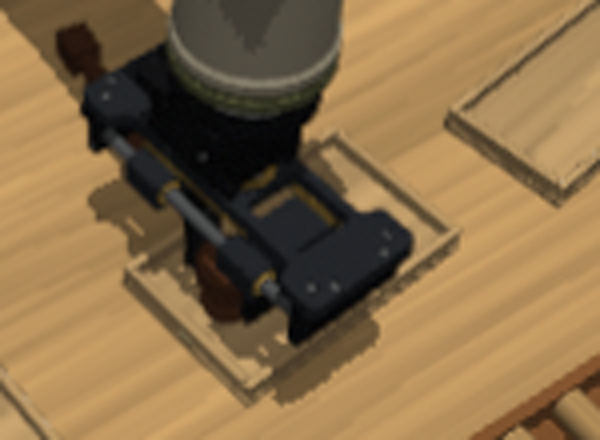

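The knob is inside the near bay at (225,290). I'll lower it to contact and release.

Request:
jog_arm --increments '[{"pos": [0,0,0.0012],"aperture": 0.03},{"pos": [0,0,0.0012],"aperture": 0.03}]'

```text
time: 26.8
ee_pos: [0.616, -0.0388, -0.0172]
eef_rot: [0.677, 0.736, 0.0, 0.0]
ft_force: [-1.8, -0.6, 3.6]
width: 0.0389
grip_force: 15.0
```

Request:
jog_arm --increments '[{"pos": [0,0,0.0007],"aperture": 0.03},{"pos": [0,0,0.0007],"aperture": 0.03}]'

```text
time: 27.0
ee_pos: [0.6161, -0.0388, -0.0173]
eef_rot: [0.677, 0.736, 0.0, 0.0]
ft_force: [-4.2, -0.0, 9.5]
width: 0.039
grip_force: 15.0
```

Request:
jog_arm --increments '[{"aperture": 0.045},{"aperture": 0.054},{"aperture": 0.054},{"pos": [0,0,-0.01],"aperture": 0.054},{"pos": [0,0,-0.04],"aperture": 0.06},{"pos": [0,0,-0.08],"aperture": 0.06},{"pos": [0,0,-0.12],"aperture": 0.06},{"pos": [0,0,-0.12],"aperture": 0.06}]'

```text
time: 27.8
ee_pos: [0.6195, -0.0387, 0.1088]
eef_rot: [0.677, 0.736, 0.003, 0.004]
ft_force: [0.6, 0.1, 0.4]
width: 0.0596
grip_force: 0.0
```

Run:
```python
from h import *
look("wrist","knob_a",.046); look("top","knob_a",.036)
to((.437,.121,.1,1.67),(.437,.121,.1,.4))
```

```text
wrist knob_a 0.58 [308. 198.] [615.  -38.2] [40. 40.] 0.858
top knob_a 0.68 [270. 212.] [436.9 120.8] [38. 35.] 0.48
row [ 0.174 -0.164  0.001 -0.015]
row [ 1.740e-01 -1.640e-01  1.000e-03  1.255e+00]
t 28.0 yaw 1.655 q1,q7 [0.15 0.01]
```

Request:
jog_arm --increments '[{"pos": [0.035,-0.033,0],"aperture": 0.06},{"pos": [0.07,-0.066,0],"aperture": 0.06},{"pos": [0.105,-0.1,0],"aperture": 0.06},{"pos": [0.14,-0.132,0],"aperture": 0.06},{"pos": [0.165,-0.155,0],"aperture": 0.06},{"pos": [0.174,-0.1625,0],"aperture": 0.06},{"pos": [0.174,-0.1625,0],"aperture": 0.06},{"pos": [0.174,-0.1625,0],"aperture": 0.06}]'

```text
time: 28.8
ee_pos: [0.4399, 0.1199, 0.1014]
eef_rot: [0.677, 0.736, -0.0, 0.0]
ft_force: [-0.1, 0.6, -0.1]
width: 0.06
grip_force: 0.0
```

Run:
```python
from h import *
look("wrist","knob_a",.04)
to((.4385,.121,-.0235,1.655))
```

```text
wrist knob_a 0.74 [312. 195.] [436.9 124.5] [37. 41.] 0.083
row [ 0.001 -0.001  0.125 -0.002]
t 28.9 yaw 1.653 q1,q7 [-0.02 -0.3 ]
```

Request:
jog_arm --increments '[{"pos": [0.002,-0.002,0.02],"aperture": 0.06},{"pos": [0.002,-0.002,0.055],"aperture": 0.06},{"pos": [0.002,-0.002,0.09],"aperture": 0.06},{"pos": [0.002,-0.002,0.115],"aperture": 0.06},{"pos": [0.002,-0.002,0.124],"aperture": 0.06},{"pos": [0.002,-0.002,0.125],"aperture": 0.06},{"pos": [0.002,-0.002,0.125],"aperture": 0.06}]'

```text
time: 29.6
ee_pos: [0.4381, 0.1227, -0.0225]
eef_rot: [0.677, 0.736, 0.0, 0.0]
ft_force: [0.7, 0.7, 0.4]
width: 0.0602
grip_force: 0.0
```

Request:
jog_arm --increments '[{"aperture": 0.03},{"aperture": 0.03},{"aperture": 0.03},{"aperture": 0.03},{"aperture": 0.03}]' --force 15

```text
time: 30.1
ee_pos: [0.4376, 0.1229, -0.0228]
eef_rot: [0.677, 0.736, 0.0, 0.0]
ft_force: [-0.3, -0.6, 4.9]
width: 0.0391
grip_force: 15.0
```

Request:
jog_arm --increments '[{"pos": [0,0,-0.01],"aperture": 0.03},{"pos": [0,0,-0.04],"aperture": 0.03},{"pos": [0,0,-0.08],"aperture": 0.03},{"pos": [0,0,-0.09],"aperture": 0.03},{"pos": [0,0,-0.09],"aperture": 0.03}]'

```text
time: 30.6
ee_pos: [0.4384, 0.1231, 0.0687]
eef_rot: [0.677, 0.736, 0.001, 0.001]
ft_force: [0.4, 0.5, -0.1]
width: 0.0393
grip_force: 15.0
```

Run:
```python
from h import *
to((.610,.052,.065,1.67),(.61,.052,-.0145,1.67))
```

```text
row [-0.085  0.165  0.004 -0.015]
row [-0.085  0.165  0.083 -0.015]
t 30.6 yaw 1.655 q1,q7 [-0.02 -0.32]
```

Request:
jog_arm --increments '[{"pos": [-0.02,0.04,0],"aperture": 0.03},{"pos": [-0.04,0.08,0],"aperture": 0.03},{"pos": [-0.06,0.12,0],"aperture": 0.03},{"pos": [-0.078,0.15,0],"aperture": 0.03},{"pos": [-0.085,0.165,0],"aperture": 0.03},{"pos": [-0.085,0.165,0],"aperture": 0.03},{"pos": [-0.085,0.165,0.02],"aperture": 0.03},{"pos": [-0.085,0.165,0.05],"aperture": 0.03},{"pos": [-0.085,0.165,0.07],"aperture": 0.03},{"pos": [-0.085,0.165,0.08],"aperture": 0.03},{"pos": [-0.085,0.165,0.082],"aperture": 0.03},{"pos": [-0.085,0.165,0.082],"aperture": 0.03}]'

```text
time: 31.8
ee_pos: [0.6085, 0.0523, -0.015]
eef_rot: [0.677, 0.736, 0.0, -0.0]
ft_force: [-0.6, -0.6, -0.2]
width: 0.0389
grip_force: 15.0
```

Request:
jog_arm --increments '[{"pos": [0,0,0.001],"aperture": 0.03},{"pos": [0,0,0.002],"aperture": 0.03},{"pos": [0,0,0.002],"aperture": 0.03},{"pos": [0,0,0.002],"aperture": 0.03}]'

```text
time: 32.2
ee_pos: [0.6089, 0.0519, -0.0169]
eef_rot: [0.677, 0.736, 0.0, 0.0]
ft_force: [-0.5, -0.5, 1.4]
width: 0.0388
grip_force: 15.0
```

Request:
jog_arm --increments '[{"pos": [0,0,0.0007],"aperture": 0.03},{"pos": [0,0,0.0007],"aperture": 0.03}]'

```text
time: 32.4
ee_pos: [0.609, 0.0519, -0.017]
eef_rot: [0.677, 0.736, 0.0, 0.0]
ft_force: [-2.6, -0.5, 7.3]
width: 0.0393
grip_force: 15.0
```

Request:
jog_arm --increments '[{"aperture": 0.045},{"aperture": 0.054},{"aperture": 0.054},{"pos": [0,0,-0.01],"aperture": 0.054},{"pos": [0,0,-0.04],"aperture": 0.06},{"pos": [0,0,-0.08],"aperture": 0.06},{"pos": [0,0,-0.12],"aperture": 0.06},{"pos": [0,0,-0.12],"aperture": 0.06}]'

```text
time: 33.2
ee_pos: [0.6123, 0.0526, 0.1091]
eef_rot: [0.677, 0.736, 0.004, 0.003]
ft_force: [0.9, -0.4, -0.6]
width: 0.06
grip_force: 0.0
```

Run:
```python
from h import *
look("wrist","knob_a",.046); look("top","spindle",.015); look("scene","spindle",.015)
to((.445,-.01,.11,0),)
```

```text
wrist knob_a 0.69 [308. 196.] [608.1  52.9] [40. 41.] 0.859
wrist knob_a 0.64 [307. 276.] [612.8 -15. ] [34. 22.] 0.078
scene spindle 0.84 [317. 214.] [448.5  -9.3] [ 29. 132.] 1.425
scene spindle 0.66 [438. 215.] [615.5 257. ] [ 97. 196.] 0.191
row [-0.048 -0.167 -0.009 -1.487]
t 33.5 yaw 1.655 q1,q7 [ 0.05 -0.15]
```

Request:
jog_arm --increments '[{"pos": [-0.005,-0.015,0],"spin": 0.148,"aperture": 0.05},{"pos": [-0.01,-0.03,0],"spin": 0.296,"aperture": 0.05},{"pos": [-0.015,-0.05,0],"spin": 0.444,"aperture": 0.05},{"pos": [-0.02,-0.07,0],"spin": 0.592,"aperture": 0.05},{"pos": [-0.025,-0.09,0],"spin": 0.74,"aperture": 0.05},{"pos": [-0.03,-0.11,0],"spin": 0.888,"aperture": 0.05},{"pos": [-0.035,-0.13,0],"spin": 1.036,"aperture": 0.05},{"pos": [-0.04,-0.145,0],"spin": 1.184,"aperture": 0.05},{"pos": [-0.045,-0.16,0],"spin": 1.332,"aperture": 0.05},{"pos": [-0.048,-0.167,0],"spin": 1.48,"aperture": 0.05},{"pos": [-0.048,-0.167,0],"spin": 1.628,"aperture": 0.05},{"pos": [-0.048,-0.167,0],"spin": 1.775,"aperture": 0.05}]'

```text
time: 34.7
ee_pos: [0.4456, -0.0101, 0.1014]
eef_rot: [0.998, -0.063, -0.001, 0.0]
ft_force: [-0.7, -0.7, -0.4]
width: 0.0501
grip_force: 0.0
```

Request:
jog_arm --increments '[{"aperture": 0.05},{"aperture": 0.05}]'

```text
time: 34.9
ee_pos: [0.446, -0.0099, 0.1016]
eef_rot: [0.998, -0.058, -0.0, 0.0]
ft_force: [-0.8, 0.7, 0.2]
width: 0.0499
grip_force: 0.0
```

Run:
```python
from h import *
c=look("wrist","spindle",.018); save(c,"w9"); look("top","spindle",.015)
to((.445,-.01,.11,-.12),(.445,-.01,-.035,-.12))
```

```text
wrist spindle 0.73 [311. 187.] [443.8  -9.3] [ 22. 122.] 1.442
row [-0.001  0.    -0.008  0.002]
row [-0.001  0.     0.137  0.002]
t 35.1 yaw -0.118 q1,q7 [ 0.04 -1.77]
```

View pics/w9.png

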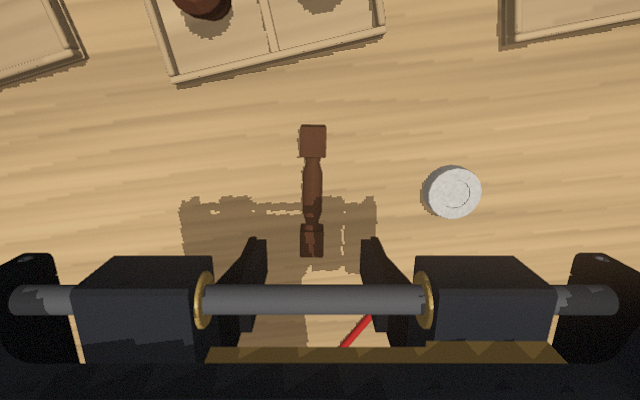

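The spindle is aligned with the gripper at (312,190). I'll descend and grip its middle.

Request:
jog_arm --increments '[{"pos": [-0.002,0,0.03],"spin": 0.01,"aperture": 0.05},{"pos": [-0.002,0,0.07],"spin": 0.01,"aperture": 0.05},{"pos": [-0.002,0,0.11],"spin": 0.01,"aperture": 0.05},{"pos": [-0.002,0,0.128],"spin": 0.01,"aperture": 0.05},{"pos": [-0.002,0,0.135],"spin": 0.01,"aperture": 0.05},{"pos": [-0.002,0,0.136],"spin": 0.01,"aperture": 0.05},{"pos": [-0.002,0,0.136],"spin": 0.01,"aperture": 0.05}]'

```text
time: 35.8
ee_pos: [0.4452, -0.0097, -0.033]
eef_rot: [0.998, -0.065, 0.001, -0.0]
ft_force: [-0.3, 0.4, -0.5]
width: 0.0496
grip_force: 0.0
```

Request:
jog_arm --increments '[{"aperture": 0.01},{"aperture": 0.01},{"aperture": 0.01},{"aperture": 0.01},{"aperture": 0.01},{"aperture": 0.01}]' --force 25

```text
time: 36.4
ee_pos: [0.4444, -0.0097, -0.0338]
eef_rot: [0.998, -0.065, 0.0, 0.0]
ft_force: [0.8, 0.5, 2.5]
width: 0.0175
grip_force: 25.0
```

Request:
jog_arm --increments '[{"pos": [0,0,-0.01],"aperture": 0.01},{"pos": [0,0,-0.04],"aperture": 0.01},{"pos": [0,0,-0.08],"aperture": 0.01},{"pos": [0,0,-0.1],"aperture": 0.01},{"pos": [0,0,-0.1],"aperture": 0.01}]'

```text
time: 36.9
ee_pos: [0.4465, -0.0096, 0.0696]
eef_rot: [0.998, -0.065, 0.003, -0.0]
ft_force: [0.1, 0.4, -0.5]
width: 0.017
grip_force: 25.0
```

Run:
```python
from h import *
to((.61,.254,.065,1.72),(.61,.254,-.0145,1.72))
```

```text
row [ 0.128 -0.283  0.005  1.291]
row [ 0.128 -0.283  0.084  1.291]
t 36.9 yaw -0.13 q1,q7 [ 0.04 -1.79]
```

Request:
jog_arm --increments '[{"pos": [0.01,-0.02,0],"spin": -0.14,"aperture": 0.01},{"pos": [0.02,-0.045,0],"spin": -0.28,"aperture": 0.01},{"pos": [0.03,-0.07,0],"spin": -0.42,"aperture": 0.01},{"pos": [0.04,-0.095,0],"spin": -0.56,"aperture": 0.01},{"pos": [0.05,-0.12,0],"spin": -0.7,"aperture": 0.01},{"pos": [0.06,-0.145,0],"spin": -0.84,"aperture": 0.01},{"pos": [0.075,-0.17,0],"spin": -0.98,"aperture": 0.01},{"pos": [0.09,-0.2,0],"spin": -1.12,"aperture": 0.01},{"pos": [0.1,-0.225,0],"spin": -1.26,"aperture": 0.01},{"pos": [0.115,-0.25,0],"spin": -1.4,"aperture": 0.01},{"pos": [0.125,-0.275,0],"spin": -1.54,"aperture": 0.01},{"pos": [0.128,-0.283,0],"spin": -1.68,"aperture": 0.01}]'

```text
time: 38.1
ee_pos: [0.6076, 0.2571, 0.0648]
eef_rot: [0.712, 0.702, -0.0, -0.001]
ft_force: [-0.2, -0.4, 0.5]
width: 0.0173
grip_force: 25.0
```

Request:
jog_arm --increments '[{"spin": -0.1,"aperture": 0.01},{"spin": -0.16,"aperture": 0.01},{"spin": -0.16,"aperture": 0.01},{"spin": -0.16,"aperture": 0.01}]'

```text
time: 38.5
ee_pos: [0.6076, 0.2541, 0.0654]
eef_rot: [0.657, 0.754, -0.0, -0.0]
ft_force: [0.6, 0.0, 0.1]
width: 0.0171
grip_force: 25.0
```

Run:
```python
from h import *
look("wrist","tray_long",.02); look("top","tray_long",.02)
to((.61,.254,-.027,1.72))
```

```text
wrist tray_long 0.77 [326. 142.] [606.2 276.7] [ 91. 145.] 0.159
top tray_long 0.38 [192. 168.] [556.1 334.1] [29. 15.] 0.798
row [-0.001  0.002  0.093 -0.011]
t 38.7 yaw 1.709 q1,q7 [-0.14 -0.48]
```

Request:
jog_arm --increments '[{"pos": [0,0.001,0.02],"aperture": 0.01},{"pos": [0,0.001,0.05],"aperture": 0.01},{"pos": [0,0.001,0.075],"aperture": 0.01},{"pos": [0,0.001,0.086],"aperture": 0.01},{"pos": [0,0.001,0.09],"aperture": 0.01},{"pos": [0,0.001,0.09],"aperture": 0.01},{"pos": [0,0.001,0.09],"aperture": 0.01}]'

```text
time: 39.4
ee_pos: [0.6098, 0.2549, -0.0226]
eef_rot: [0.656, 0.754, 0.001, 0.0]
ft_force: [0.0, -0.2, 0.5]
width: 0.0171
grip_force: 25.0
```

Request:
jog_arm --increments '[{"pos": [0,0,0.001],"aperture": 0.01},{"pos": [0,0,0.002],"aperture": 0.01},{"pos": [0,0,0.0025],"aperture": 0.01},{"pos": [0,0,0.0025],"aperture": 0.01}]'

```text
time: 39.8
ee_pos: [0.609, 0.2544, -0.0264]
eef_rot: [0.656, 0.754, 0.0, 0.0]
ft_force: [-0.6, -0.5, 0.5]
width: 0.017
grip_force: 25.0
```

Request:
jog_arm --increments '[{"pos": [0,0,0.001],"aperture": 0.01},{"pos": [0,0,0.0015],"aperture": 0.01},{"pos": [0,0,0.0015],"aperture": 0.01}]'

```text
time: 40.1
ee_pos: [0.609, 0.2545, -0.0277]
eef_rot: [0.656, 0.755, 0.0, 0.0]
ft_force: [-1.9, -1.1, 3.2]
width: 0.0172
grip_force: 25.0
```

Request:
jog_arm --increments '[{"pos": [0,0,0.0003],"aperture": 0.01},{"pos": [0,0,0.0003],"aperture": 0.01}]'

```text
time: 40.3
ee_pos: [0.609, 0.2545, -0.0277]
eef_rot: [0.656, 0.754, 0.0, 0.0]
ft_force: [-2.8, -1.3, 7.3]
width: 0.0171
grip_force: 25.0
```

Request:
jog_arm --increments '[{"aperture": 0.025},{"aperture": 0.036},{"aperture": 0.036},{"pos": [0,0,-0.01],"aperture": 0.036},{"pos": [0,0,-0.04],"aperture": 0.036},{"pos": [0,0,-0.08],"aperture": 0.036},{"pos": [-0.02,-0.03,-0.12],"aperture": 0.036},{"pos": [-0.06,-0.07,-0.16],"aperture": 0.036},{"pos": [-0.1,-0.11,-0.18],"aperture": 0.036},{"pos": [-0.14,-0.15,-0.18],"aperture": 0.036},{"pos": [-0.17,-0.18,-0.18],"aperture": 0.036},{"pos": [-0.17,-0.18,-0.18],"aperture": 0.036}]'

```text
time: 41.5
ee_pos: [0.4527, 0.0583, 0.1529]
eef_rot: [0.657, 0.754, 0.0, 0.001]
ft_force: [0.2, 0.5, -0.5]
width: 0.0357
grip_force: 0.0
```

Run:
```python
from h import *
c=look("top","spindle",.02); 
for l in ("knob_a","rosette_small","rosette_large"): look("top",l,.03)
im=cv2.cvtColor(c["img"],cv2.COLOR_RGB2BGR)
s=r.camera("scene"); im2=cv2.cvtColor(s["img"],cv2.COLOR_RGB2BGR)
a=cv2.resize(im[110:185,175:455],(790,212)); b=cv2.resize(im2[170:360,200:480],(530,360))
v=np.zeros((572,790,3),np.uint8); v[:212]=a; v[212:,:530]=b; cv2.imwrite("pics/fin.png",v)
```

```text
top spindle 0.53 [216. 147.] [607.3 259.2] [ 32. 117.] 0.135
top knob_a 0.47 [331. 145.] [617.  -40.6] [37. 45.] 1.121
top rosette_small 0.17 [397. 153.] [ 613.  -232.7] [60. 60.] 0.064
top rosette_large 0.93 [180. 239.] [362.8 344. ] [60. 56.] 1.311
top rosette_large 0.91 [246. 268.] [294.6 174.6] [59. 56.] 0.996
top rosette_large 0.68 [396. 154.] [ 599.3 -222.8] [76. 44.] 0.91
top rosette_large 0.61 [203. 287.] [247.4 280.7] [60. 56.] 1.287
```

View pics/fin.png

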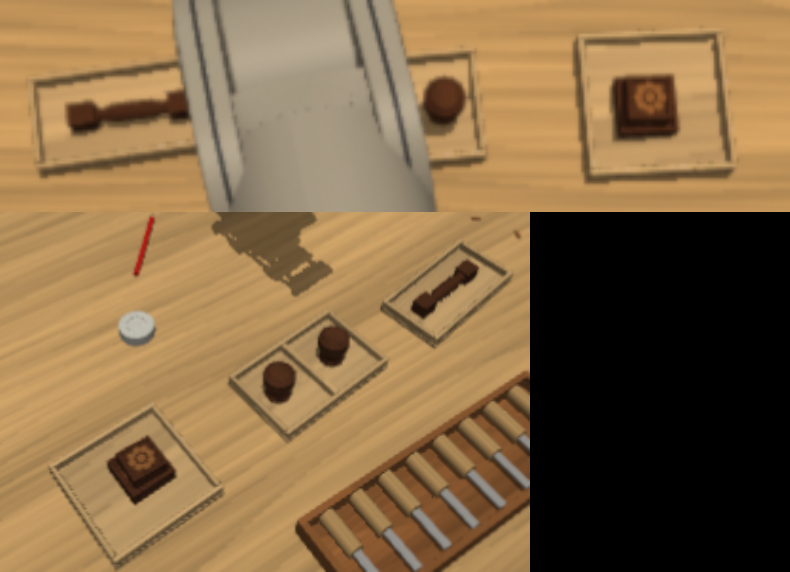

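The final view shows the stacked rosettes in the square tray at (140,465), upright knobs in their own bays at (279,382) and (333,345), and the spindle lying lengthwise in its tray at (445,288). The arm is clear of everything.

```bash
python3 -c "
from bench import r
print(r.close_job())"
```

```text
the job is handed in; nothing more can be done
None
```

I handed the job in at about 42 s of the 128 s limit, with all five parts set down gently and released; the final pictures show the rosettes stacked in the square tray, a knob upright in each bay and the spindle lengthwise in the long tray, but the judge's verdict was not shown.

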